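Unscrew the left-hand knob of a trimmer head and take out the empty spool

TASK

The line spool of the grass-trimmer head held in the bench vice has run empty and has to come out. Unscrew the orange knob that holds it - it has a left-hand thread, as the clockwise arrow engraved on its top shows - and stand it right way up in the steel parts tray, then lift the empty yellow spool out of the head and put it in the red scrap bin. Leave the new white spool and the tape measure where they stand.

Things in the scene. Friction and masses are not known exactly. Their poses are not given: they have to be found in the camera images.
- vice: Blue bench vice, fixed, 105 mm wide jaws, jaw tops 125 mm above the bench; origin on the bench under the jaw gap. It holds the trimmer head by its boss.
- cup_rim (a point): On the trimmer head's axis, level with its cup's rim. The head is fixed in the vice: a black cup, open side up, 124 mm across, 42 mm high, standing on the jaws at any yaw; -x points to the white index line on the rim. In it sits the yellow spool, pressed up by a spring (about 6 N, 8 mm of travel); the orange knob above holds it down.
- head_axis (a point): On the head's axis (z up), 22 mm above cup_rim, where the knob's foot is when tight. -x points to the rim's white index line. The thread is left-handed: the knob rises 15 mm per turn clockwise (seen from above) and from tight comes free after about 0.8 turn (5.0 rad, 12 mm of rise). It turns lightly (under 0.3 N m); while engaged it cannot be pulled off.
- stud_top (a point): Top, on the axis, of the fixed brass stud of the head, 22 mm above head_axis and 31 mm across its coarse threads. The knob covers it at the start.
- knob_grip (a point): Centre of the gripping part of the loose orange knob (about 70 g), on its axis, z up. It is round: 58 mm across its ribbed head, from 9 mm below to 10 mm above this point, over a 52 mm skirt whose foot is 32 mm below this point; 42 mm high in all. Screwed tight at the start. Its top carries, in white, an engraved clockwise arrow and a straight index line along the knob's -x.
- knob_mark (a point): Outer end of the straight index line engraved in the knob's top, 27.5 mm from its axis, 10 mm above knob_grip; axes as the knob's. At the start it lines up with the white line on the cup's rim (the -x side of head_axis); it goes clockwise as the knob is unscrewed.
- spool_collar (a point): Centre, half-way up, of the collar of the loose empty yellow spool (about 90 g), z up. The collar, 50 mm across, is 16 mm high and stands on the spool's upper flange: grip it there from above. Flanges 96 mm across; foot 44 mm below this point. Rises 8 mm on its spring as the knob comes off; must then be lifted 80 mm straight up to clear the stud.
- tray_floor (a point): Centre of the inside floor of the steel parts tray (fixed, 200 x 160 mm outside, 3 mm walls, 26 mm high, dark rubber floor), 3 mm above the bench. x along its long side, y along its short side.
- bin_floor (a point): Centre of the inside floor of the red plastic scrap bin (fixed, 210 mm in x, 190 mm in y, 75 mm high, 5 mm walls with a rolled rim, open on top), 5 mm above the bench.
- new_spool_mid (a point): Middle of the new, full spool (white flanges, green line, 96 mm across, 52 mm high) standing on the bench: to be left alone.
- tape_mid (a point): Middle of the yellow tape measure, 72 x 40 x 66 mm, standing on the bench: to be left alone.
Things that resemble listed ones, but are neither listed nor needed, are in the scene too. What is shaped like the part that bears spool_collar but pink or turquoise is not meant.

How it is judged:
On the way, in this order (a step that is already met when the one before it is completed fails the run):
1. the knob's engraved line has gone about a quarter turn clockwise, on the stud (y of knob_mark in the frame of head_axis above 0.018 m and horizontal distance between knob_grip and head_axis below 0.01 m and z of knob_grip in the frame of head_axis between 0.024 and 0.046 m), for 0.1 s.
2. the knob's engraved line has gone about half a turn clockwise, on the stud (x of knob_mark in the frame of head_axis above 0.018 m and horizontal distance between knob_grip and head_axis below 0.01 m and z of knob_grip in the frame of head_axis between 0.024 and 0.046 m), for 0.1 s.
3. the knob is off the stud ((horizontal distance between knob_grip and head_axis above 0.05 m or z of knob_grip in the frame of head_axis above 0.06 m)), for 0.1 s.
At the end, for the whole second after the job is handed in: The knob stands upright (within 14 degrees) on the floor of the steel tray, wholly inside its walls; the yellow spool lies inside the red bin; both at rest and released (x of knob_grip in the frame of tray_floor between -0.075 and 0.075 m and y of knob_grip in the frame of tray_floor between -0.055 and 0.055 m and z of knob_grip in the frame of tray_floor between 0.022 and 0.042 m and angle between knob_grip's own z axis and vertical below 0.25 rad and x of spool_collar in the frame of bin_floor between -0.095 and 0.095 m and y of spool_collar in the frame of bin_floor between -0.085 and 0.085 m and z of spool_collar in the frame of bin_floor between -0.01 and 0.075 m and linear speed of each of knob, spool below 0.02 m/s); the robot touches nothing.
It fails at once if the new spool or the tape measure is pushed more than 30 mm from its place (distance of any of new_spool_mid, tape_mid from where it was at the start of the episode above 0.03 m).
It also fails if it takes over 72 s, if anything falls off the work surface, if the arm or the gripper's body presses on something with over 40 N, if the wrist force passes 120 N, or if a joint passes its speed limit or range.

ROBOT

A 6-joint arm with a two-finger parallel gripper is mounted at the origin on the work surface. World frame = base frame: x ahead of the robot, y to its left, z up, the work surface at z = 0. Lengths are in m, angles in rad, forces in N, time in s.
With the tool pointing down it reaches from about 0.325 to 0.875 m from the base axis. Payload 4.4 kg.
Tool frame: the origin (TCP) lies at the very end of the fingers, on their centre line; the grasp point (between the pads) lies 19 mm behind it; y points along the fingers, x is the direction in which the jaws open and shut, and the axes are right-handed (so a half turn about y gives the same grasp; the last joint's range is limited). The gripper opens to 85 mm and grips with 20 to 120 N. Pads are 22 mm wide; open, the fingers measure 114 mm over their backs; the gripper's body (76 mm by 85 mm) begins 54 mm behind the grasp point. The pads swing forward as they close: fully open they stand 13 mm farther back than shut.
Start: joints at [1.188, 0.207, 1.542, -0, 1.393, -0.15], TCP at [0.133, 0.559, 0.231] pointing down, gripper open.
Joint ranges: [-2.73, 2.73], [-0.86, 2.22], [0.23, 2.46], [-1.11, 4.25], [0.08, 2.63], [-2.82, 2.82]. Speed limits (rad/s): [2.79, 2.79, 3.14, 3.14, 3.14, 3.14].

INTERFACE

Orientations are given as a unit quaternion [x, y, z, w].
In Python, from plant import r gives the robot as it stands. The module is installed in compiled form; this text tells all that it offers.
- The arm moves only by the shell command python3 -m creep 'ROWS' [FORCE]. ROWS is JSON, a list of rows, each a list of 3 entries, a list of its own where there are three numbers: the shift along the tool's x, y, z in m, then the turn, a rotation vector about the tool's x, y, z in rad, then the finger opening in m, from 0 to 0.0854. A call has 1 to 8 rows; each row shifts and turns the commanded pose from where the row before left it, along the tool's axes as they then stand; what a row does not reach is not made up. A row lasts 1/12 s, in which the tool goes at most 41.7 mm and 7.16 degrees, less where a joint would pass 70% of its speed; a pose out of reach is approached as far as the arm can. A call with a gripper value outside its range is refused whole. The fingers move at their own pace and stop on an object; FORCE is the grip in N (left out, the last holds). Time passes only in rows, so rows that do not move let the fingers close. It gives the time, the measured TCP pose, the force and the opening at its end, in the units of the state.
- r.get_state(): the state, without advancing time (a new reading comes with each control period).
- r.grab_frame(name): name is "side" or "top" or "wrist"; returns a dict with "image" (384x512x3 uint8, red, green, blue), "K" (3x3 intrinsics, pixels), "extrinsics" (4x4, takes a point from camera to world coordinates). Camera axes: x right, y down, z forward; pixel columns grow to the right and rows downward; lengths in m; the calibration is good to about 2 mm. A picture is of the moment at which its call begins. There is no depth.
- r.job_done(): hands the job in, once; it reports no verdict.
The state is a dict: "t": time; "joint_pos": joint angles; "joint_velocities": joint speeds; "tau": joint torques, N m; "ee_pos": TCP position; "ee_rot": TCP orientation; "wrist_force": force on the tool from outside, world axes, zero at the start; "ft_torque": the same for the moment, N m; "opening": opening from 0.0 (shut) to 1.0 (fully open).
Only numpy, scipy, OpenCV 4.12 (cv2) and the standard library are available. Lean on these libraries where they do the work, as an engineer would, in place of code of your own. Each camera call takes 0.05 s, during which the arm holds its last target.

## Working session

There is one attempt and no reset: what is moved stays moved. The work goes in short steps, Python scripts to look and compute and a shell command to move; the robot and the scene stay as the last step left them, time stands still between calls to the robot, and variables do not carry over. Pictures are saved under pics/ and viewed, and the job is handed in when it is done.

```bash
mkdir -p pics; ls; python3 - <<'E'
from plant import r
import cv2
s=r.get_state()
for k,v in s.items(): print(k,v)
for n in ["side","top","wrist"]:
    f=r.grab_frame(n); cv2.imwrite(f"pics/{n}0.png",f["image"][:,:,::-1]); print(n,f["K"].tolist(),f["extrinsics"].round(4).tolist())
E
```

```text
pics
t 0.0
joint_pos [ 1.18750668e+00  2.07418015e-01  1.54300108e+00  1.65370836e-05
  1.39350532e+00 -1.50536024e-01]
joint_velocities [ 0.00079347 -0.00099651 -0.00050628  0.00063495 -0.00057137  0.00065364]
tau [ 9.19043159e-04 -3.83024275e+01 -2.91600931e+01 -1.36048207e-04
  1.03395770e-02 -6.25367576e-06]
ee_pos [0.13235967 0.55875819 0.23010455]
ee_rot [ 0.55507889  0.43784077 -0.43927857 -0.5542718 ]
wrist_force [-0.49530032 -1.30193646 -0.23296941]
ft_torque [0.02213363 0.00796941 0.01049744]
opening 1.000016246113262
side [[360.65914995090685, 0.0, 255.95991237131514], [0.0, 360.65914995090685, 195.34047493725464], [0.0, 0.0, 1.0]] [[0.8549, -0.3427, 0.3894, 0.1885], [-0.5187, -0.5713, 0.636, -0.6634], [0.0045, -0.7458, -0.6662, 0.8729], [0.0, 0.0, 0.0, 1.0]]
top [[457.97467628842963, 0.0, 253.23410827766233], [0.0, 457.97467628842963, 192.68697059441237], [0.0, 0.0, 1.0]] [[0.0176, -0.9802, 0.1974, 0.3218], [-0.9998, -0.0154, 0.0128, -0.0103], [-0.0095, -0.1976, -0.9802, 1.4728], [0.0, 0.0, 0.0, 1.0]]
wrist [[294.66546820015554, 0.0, 251.70263730215137], [0.0, 294.66546820015554, 189.9611322094452], [0.0, 0.0, 1.0]] [[0.2293, 0.9362, 0.2665, 0.0628], [0.9733, -0.2201, -0.0643, 0.576], [-0.0015, 0.2742, -0.9617, 0.373], [0.0, 0.0, 0.0, 1.0]]
```

View pics/side0.png

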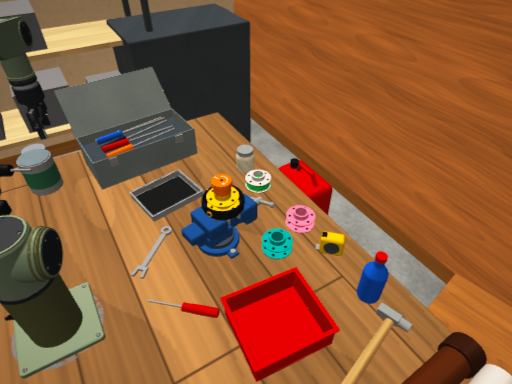

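View pics/top0.png

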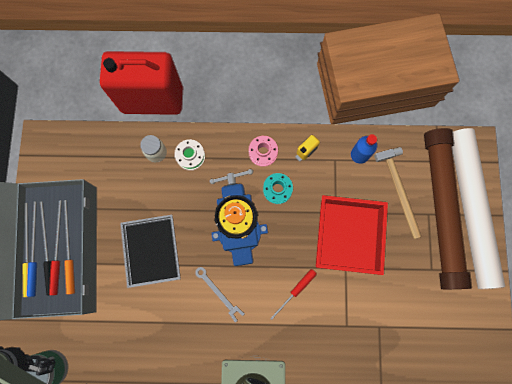

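View pics/wrist0.png

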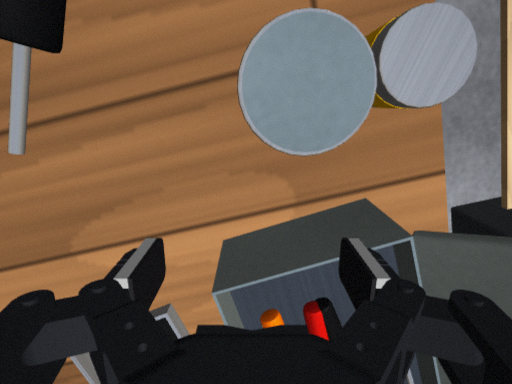

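```bash
cat > h.py <<'E'
import numpy as np, cv2
from plant import r
from scipy.spatial.transform import Rotation as R
def ray(f,px):
    K,E=f["K"],np.array(f["extrinsics"]); d=E[:3,:3]@np.linalg.solve(K,[px[0],px[1],1]); return E[:3,3],d
def at(f,px,z):
    o,d=ray(f,px); return o+d*(z-o[2])/d[2]
def proj(f,p):
    E=np.array(f["extrinsics"]); c=E[:3,:3].T@(np.array(p)-E[:3,3]); u=f["K"]@c; return u[:2]/u[2]
def tri(fs,pxs):
    A=np.zeros((3,3));b=np.zeros(3)
    for f,p in zip(fs,pxs):
        o,d=ray(f,p); d=d/np.linalg.norm(d); M=np.eye(3)-np.outer(d,d); A+=M;b+=M@o
    return np.linalg.solve(A,b)
def crop(f,c,h,s,name):
    x,y=map(int,c); x0=max(x-h,0);y0=max(y-h,0)
    im=f["image"][y0:y+h,x0:x+h,::-1]; cv2.imwrite("pics/"+name,cv2.resize(im,None,fx=s,fy=s,interpolation=cv2.INTER_CUBIC)); print("crop origin",x0,y0,"scale",s)
def tcp():
    s=r.get_state(); return np.array(s["ee_pos"]),R.from_quat(s["ee_rot"]),s
E
python3 - <<'E'
from h import *
f=r.grab_frame("top"); g=r.grab_frame("side")
crop(f,(236,214),32,9,"topc.png"); crop(g,(222,195),32,9,"sidec.png")
def orange(f,c,h):
    hsv=cv2.cvtColor(f["image"],cv2.COLOR_RGB2HSV); m=cv2.inRange(hsv,(5,170,120),(18,255,255)); k=np.zeros_like(m); k[c[1]-h:c[1]+h,c[0]-h:c[0]+h]=1; m=m*k
    y,x=np.nonzero(m); print(len(x),x.min(),x.max(),y.min(),y.max(),x.mean(),y.mean())
orange(f,(236,213),25);orange(g,(222,187),25)
E
```

```text
crop origin 204 182 scale 9
crop origin 190 163 scale 9
293 224 245 202 223 234.74402730375428 213.0443686006826
410 210 232 173 196 221.27317073170732 184.43658536585366
```

View pics/topc.png

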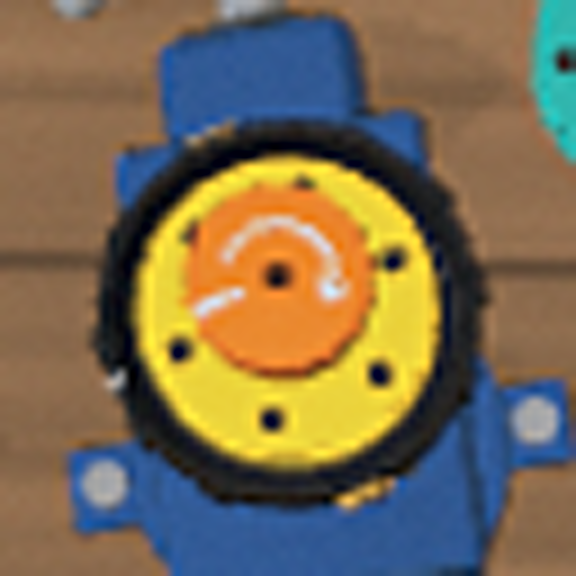

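View pics/sidec.png

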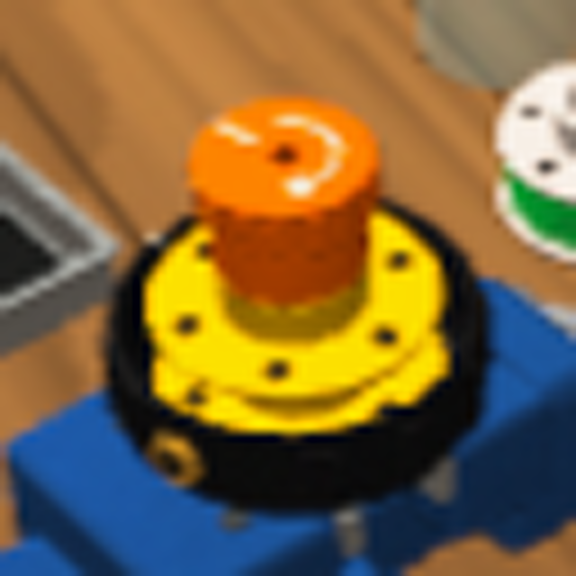

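```bash
python3 - <<'E'
from h import *
f=r.grab_frame("top"); g=r.grab_frame("side")
c=lambda u,o:(np.array(u)+.5)/9-.5+np.array(o)
k1,k2=c((277,275),(204,182)),c((285,154),(190,163))
P=tri([f,g],[k1,k2]); print("knobtop",P.round(4), proj(f,P)-k1,proj(g,P)-k2)
print("at .231",at(f,k1,.231),at(g,k2,.231))
i1,i2=c((115,380),(204,182)),c((152,238),(190,163))
I=tri([f,g],[i1,i2]);print("index",I.round(4),proj(f,I)-i1)
m0=at(f,c((193,315),(204,182)),.231); m1=at(f,c((243,292),(204,182)),.231); print("line end",m0,m1)
v=I[:2]-P[:2]; print("ang rim",np.degrees(np.arctan2(v[1],v[0])),np.linalg.norm(v)); v=m0-m1; print("ang line",np.degrees(np.arctan2(v[1],v[0])))
# tray/bin
crop(f,(150,250),45,7,"tray.png");crop(f,(352,235),50,6,"bin.png")
print(at(f,(150,250),.026),at(f,(352,235),.075))
print("joints",r.get_state()["joint_pos"].round(3))
p,q,s=tcp();print(p,q.as_matrix().round(3))
E
```

```text
knobtop [0.5159 0.0572 0.2299] [-0.11783629  0.34099816] [ 0.34274335 -0.08446216]
at .231 [0.51672542 0.05683689 0.231     ] [0.51439233 0.05613041 0.231     ]
index [0.4906 0.1116 0.1664] [-0.16678871  0.52612922]
line end [0.50400367 0.08209292 0.231     ] [0.51132162 0.06706335 0.231     ]
ang rim 114.9676676785846 0.06002696101998985
ang line 115.96161858036481
crop origin 105 205 scale 7
crop origin 302 185 scale 6
[0.42393394 0.33057035 0.026     ] [ 0.47639311 -0.29561041  0.075     ]
joints [ 1.187  0.207  1.542 -0.     1.393 -0.151]
[0.13260611 0.55934082 0.23100621] [[ 0.231 -0.    -0.973]
 [ 0.973 -0.     0.231]
 [-0.001 -1.     0.   ]]
```

View pics/tray.png

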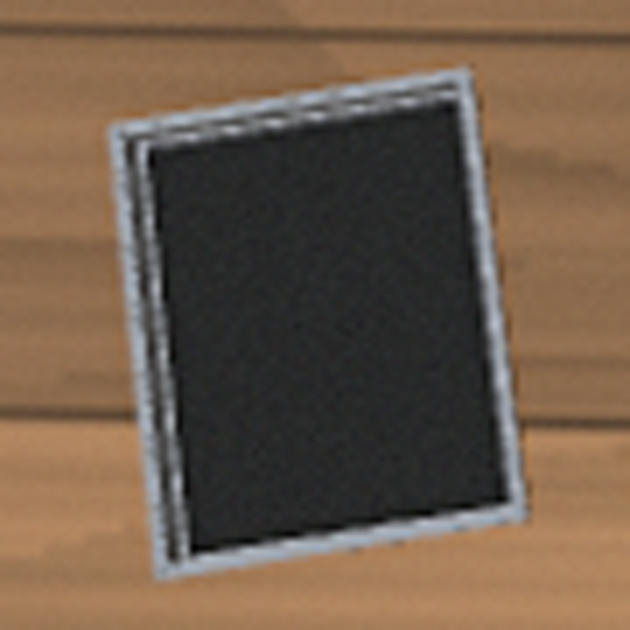

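View pics/bin.png

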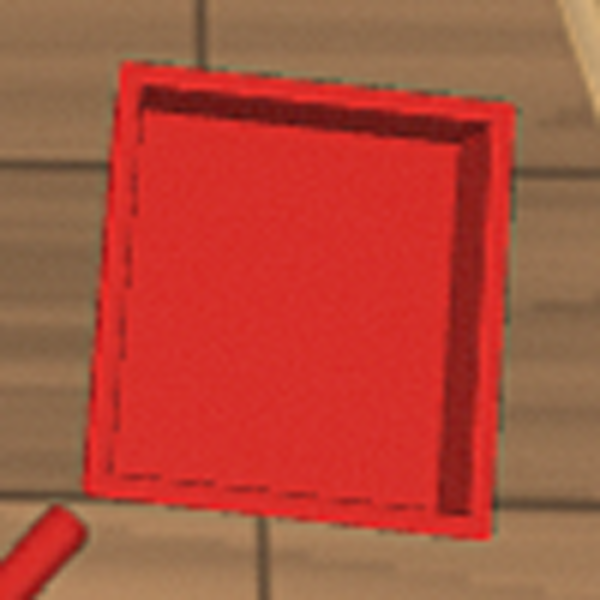

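Knob candidates: the orange knob on the head at top (235,212), or the orange screwdriver handle at (69,277). Spool candidates: yellow in the head at (236,214), pink (263,150), turquoise (278,187), white (189,154). The crop shows the orange knob, with arrow and index line, on the yellow spool in the black cup at world (0.516, 0.057). Those are the ones I want. The tray is at top (150,251) and the bin at (352,235).

```bash
python3 -m creep '[[[0,-0.03,0],[0,0,0],0.085],[[-0.01,-0.03,-0.012],[0,0,0],0.085],[[-0.022,-0.02,-0.027],[0,0,0],0.085],[[-0.022,-0.01,-0.027],[0,0,0],0.085],[[-0.022,-0.01,-0.027],[0,0,0],0.085],[[-0.022,0,-0.027],[0,0,0],0.085],[[-0.022,0,-0.027],[0,0,0],0.085],[[-0.022,0,-0.027],[0,0,0],0.085]]' 30; python3 -m creep '[[[-0.022,0,-0.027],[0,0,0],0.085],[[-0.022,0,-0.027],[0,0,0],0.085],[[-0.022,0,-0.027],[0,0,0],0.085],[[-0.022,0,-0.027],[0,0,0],0.085],[[-0.022,0,-0.027],[0,0,0],0.085],[[-0.022,0,-0.027],[0,0,0],0.085],[[-0.022,0,-0.027],[0,0,0],0.085],[[-0.022,0,-0.027],[0,0,0],0.085]]'; python3 -m creep '[[[-0.02,0,-0.027],[0,0,0],0.085],[[-0.02,0,-0.027],[0,0,0],0.085],[[0,0,0],[0,-0.12,0],0.085],[[0,0,0],[0,-0.12,0],0.085],[[0,0,0],[0,-0.12,0],0.085],[[0,0,0],[0,-0.12,0],0.085],[[0,0,0],[0,-0.12,0],0.085],[[0,0,0],[0,-0.12,0],0.085]]'; python3 -c "
from h import *
p,q,s=tcp();print(s['t'],p,q.as_matrix().round(3),s['joint_pos'].round(3))"
```

```text
t: 1.02
ee_pos: [0.2699, 0.3799, 0.3318]
ee_rot: [-0.555, -0.439, 0.438, 0.555]
wrist_force: [0.6, 0.5, 0.1]
opening: 0.998
t: 1.68
ee_pos: [0.4395, 0.1586, 0.3315]
ee_rot: [0.555, 0.439, -0.438, -0.555]
wrist_force: [0.5, -0.3, 0.5]
opening: 0.993
t: 2.35
ee_pos: [0.4821, 0.1086, 0.3313]
ee_rot: [-0.363, -0.607, 0.607, 0.363]
wrist_force: [-0.1, -0.6, -0.4]
opening: 0.994
2.35 [0.48206509 0.10861541 0.33127621] [[-0.473 -0.    -0.881]
 [ 0.881  0.    -0.473]
 [ 0.    -1.     0.   ]] [ 0.046 -0.03   1.593  0.     1.579 -2.017]
```

```bash
python3 -m creep '[[[-0.021,0,-0.002],[0,0,0],0.085],[[-0.021,0,-0.002],[0,0,0],0.085],[[-0.02,0,-0.001],[0,0,0],0.085],[[0,0,0],[0,-0.112,0],0.085],[[0,0,0],[0,-0.112,0],0.085],[[0,0,0],[0,-0.112,0],0.085],[[0,0,0],[0,-0.112,0],0.085],[[0,0,0],[0,-0.112,0],0.085]]'; python3 -m creep '[[[0,0,0],[0,0,0],0.085],[[0,0,0],[0,0,0],0.085]]'; python3 -c "
from h import *
p,q,s=tcp();print(s['t'],p,q.as_matrix().round(3),s['joint_pos'].round(3))
f=r.grab_frame('wrist');cv2.imwrite('pics/w1.png',f['image'][:,:,::-1]); print(proj(f,[.5155,.0565,.231]),proj(f,p))
"
```

```text
t: 3.02
ee_pos: [0.5155, 0.0562, 0.3312]
ee_rot: [-0.181, -0.683, 0.684, 0.181]
wrist_force: [-0.6, 0.3, -0.8]
opening: 0.995
t: 3.18
ee_pos: [0.5155, 0.0563, 0.3313]
ee_rot: [0.184, 0.683, -0.683, -0.184]
wrist_force: [0.5, 0.4, 0.1]
opening: 0.996
3.1833 [0.51550517 0.05627709 0.33127799] [[-0.865  0.    -0.502]
 [ 0.502  0.    -0.865]
 [-0.    -1.    -0.   ]] [-0.058  0.024  1.539  0.     1.578 -2.673]
[249.2344307  190.54834401] [247.70043051 242.5862116 ]
```

View pics/w1.png

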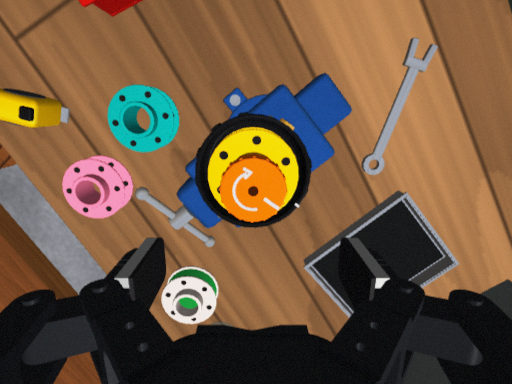

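```bash
python3 - <<'E'
from h import *
f=r.grab_frame("top"); g=r.grab_frame("side"); w=r.grab_frame("wrist")
crop(w,(253,190),40,8,"w1c.png")
hsv=cv2.cvtColor(w["image"],cv2.COLOR_RGB2HSV); m=cv2.inRange(hsv,(5,170,120),(18,255,255))
n,l,st,ce=cv2.connectedComponentsWithStats(m); i=st[1:,4].argmax()+1; print(st[i],ce[i])
print("wrist at .231",at(w,(253,190),.231), "camx",w["extrinsics"][:3,0])
P=tri([f,g,w],[(234.3,212.1),(221.2,179.7),(253,190)]);print(P)
E
```

```text
crop origin 213 150 scale 8
[ 218  155   69   68 3020] [253.17549669 188.41754967]
wrist at .231 [0.51248119 0.05773074 0.231     ] camx [-0.86589843  0.50021874  0.00105446]
[0.51476486 0.05739742 0.23008564]
```

View pics/w1c.png

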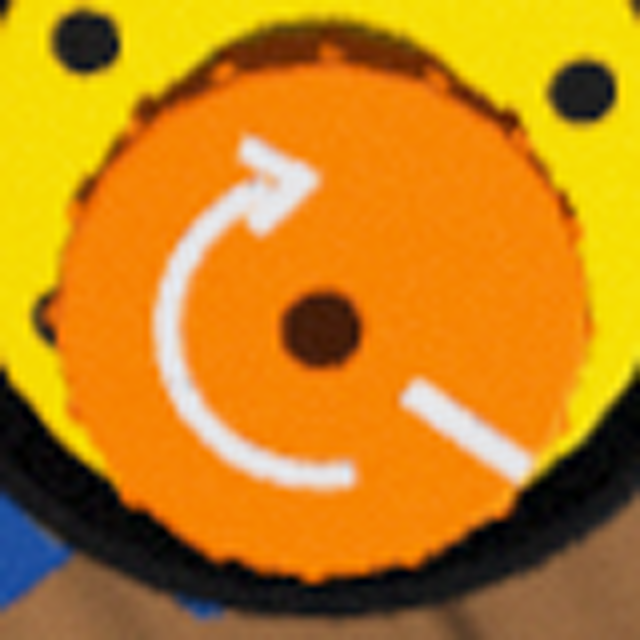

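```bash
python3 -m creep '[[[0.0015,0.03,0],[0,0,0],0.085],[[0,0.03,0],[0,0,0],0.085],[[0,0.025,0],[0,0,0],0.085],[[0,0.02,0],[0,0,0],0.085],[[0,0.016,0],[0,0,0],0.085],[[0,0.01,0],[0,0,0],0.085],[[0,0,0],[0,0,0],0.085],[[0,0,0],[0,0,0],0.085]]' 20; python3 -m creep '[[[0,0,0],[0,0,0],0.062],[[0,0,0],[0,0,0],0.062],[[0,0,0],[0,0,0],0.062],[[0,0,0],[0,0,0],0.062],[[0,0,0],[0,0,0],0.062]]'; python3 -c "
from h import *
f=r.grab_frame('wrist');cv2.imwrite('pics/w2.png',f['image'][:,:,::-1])
f=r.grab_frame('side');crop(f,(222,180),45,8,'s2.png')
"
```

```text
t: 4.05
ee_pos: [0.5143, 0.057, 0.2003]
ee_rot: [-0.183, -0.683, 0.683, 0.183]
wrist_force: [0.4, 0.7, 0.1]
opening: 0.994
t: 4.47
ee_pos: [0.5146, 0.057, 0.2009]
ee_rot: [0.183, 0.683, -0.683, -0.183]
wrist_force: [0.3, 0.3, -0.1]
opening: 0.728
crop origin 177 135 scale 8
```

View pics/w2.png

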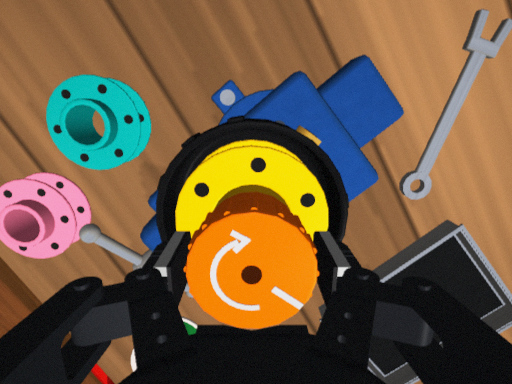

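View pics/s2.png

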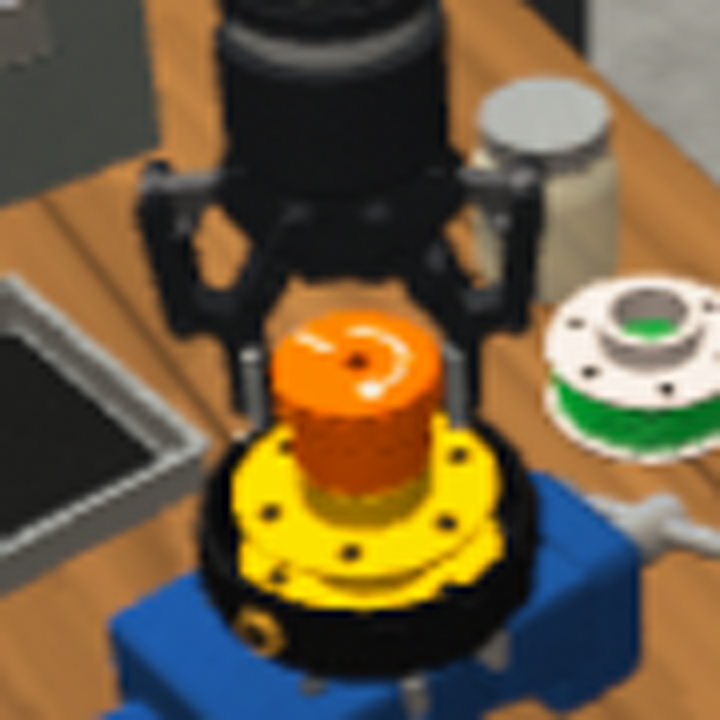

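```bash
python3 -m creep '[[[0,0,0],[0,0,0],0.054],[[0,0,0],[0,0,0],0.052],[[0,0,0],[0,0,0],0.05],[[0,0,0],[0,0,0],0.05],[[0,0,0],[0,0,0],0.05],[[0,0,0],[0,0,0],0.05]]' 30; python3 -c "
from h import *
p,q,s=tcp();print(s['t'],p,s['joint_pos'].round(3),s['wrist_force'],s['ft_torque'])
f=r.grab_frame('wrist');crop(f,(251,275),90,4,'w3.png')
"
```

```text
t: 5.07
ee_pos: [0.5145, 0.057, 0.2006]
ee_rot: [0.183, 0.683, -0.683, -0.183]
wrist_force: [-0.5, 0.2, 2.9]
opening: 0.668
5.0667 [0.51449412 0.05698552 0.20060805] [-0.057  0.112  1.716 -0.     1.313 -2.675] [-0.47924411  0.24133607  2.92505093] [-0.08839987  0.01761834  0.03435914]
crop origin 161 185 scale 4
```

View pics/w3.png

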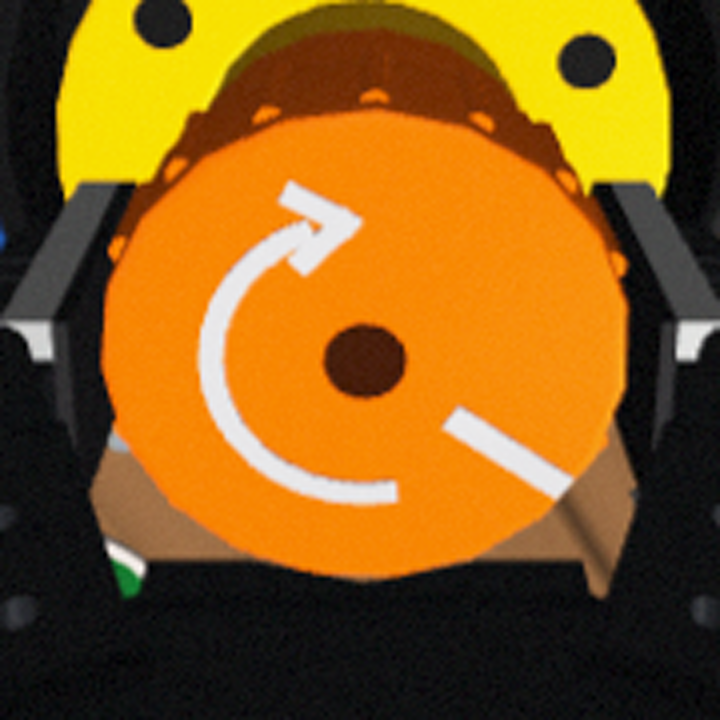

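```bash
python3 -m creep '[[[0,-0.0002,0],[0,0.08,0],0.05],[[0,-0.0003,0],[0,0.12,0],0.05],[[0,-0.0003,0],[0,0.12,0],0.05],[[0,-0.0003,0],[0,0.12,0],0.05],[[0,-0.0003,0],[0,0.12,0],0.05],[[0,-0.0003,0],[0,0.12,0],0.05],[[0,-0.0003,0],[0,0.12,0],0.05],[[0,-0.0003,0],[0,0.12,0],0.05]]'; python3 -c "
from h import *
p,q,s=tcp();print(s['t'],p,s['joint_pos'].round(3),s['wrist_force'],s['ft_torque'])
f=r.grab_frame('wrist');crop(f,(251,275),90,4,'w4.png')
"
```

```text
t: 5.78
ee_pos: [0.5144, 0.057, 0.2027]
ee_rot: [0.469, 0.53, -0.529, -0.469]
wrist_force: [-0.4, -0.5, 2.2]
opening: 0.67
5.7833 [0.51437563 0.05701779 0.2027356 ] [-0.057  0.11   1.714  0.     1.317 -1.749] [-0.43554935 -0.54659611  2.22824102] [-0.00940898  0.01015523 -0.00218612]
crop origin 161 185 scale 4
```

View pics/w4.png

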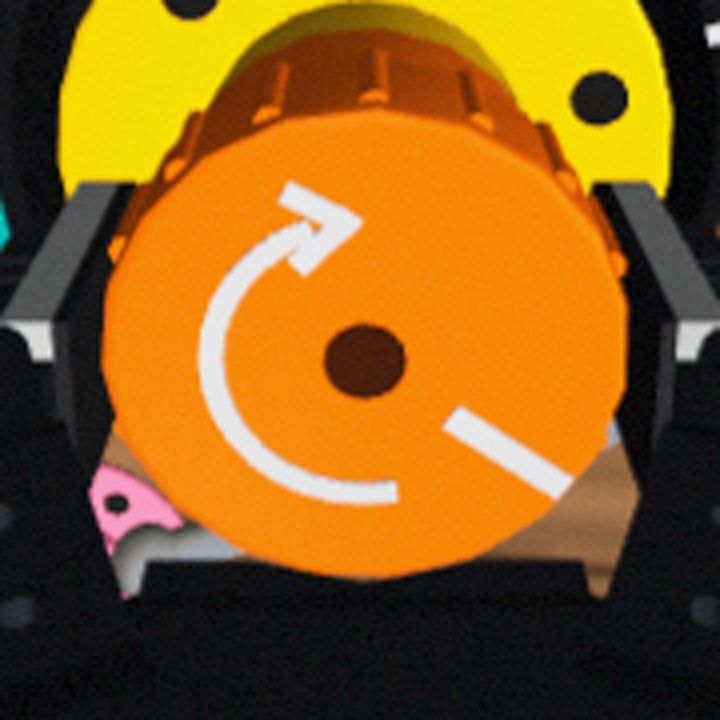

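The knob turns with the gripper: its line stays in place in the wrist view while the scene rotates. I'll keep turning.

```bash
for i in 1; do python3 -m creep '[[[0,-0.0003,0],[0,0.12,0],0.05],[[0,-0.0003,0],[0,0.12,0],0.05],[[0,-0.0003,0],[0,0.12,0],0.05],[[0,-0.0003,0],[0,0.12,0],0.05],[[0,-0.0003,0],[0,0.12,0],0.05],[[0,-0.0003,0],[0,0.12,0],0.05],[[0,-0.0003,0],[0,0.12,0],0.05],[[0,-0.0003,0],[0,0.12,0],0.05]]'; done; python3 -m creep '[[[0,-0.0003,0],[0,0.12,0],0.05],[[0,-0.0003,0],[0,0.12,0],0.05],[[0,-0.0003,0],[0,0.12,0],0.05],[[0,-0.0003,0],[0,0.12,0],0.05],[[0,-0.0003,0],[0,0.12,0],0.05],[[0,-0.0003,0],[0,0.12,0],0.05],[[0,-0.0003,0],[0,0.12,0],0.05],[[0,-0.0003,0],[0,0.12,0],0.05]]'; python3 -c "
from h import *
p,q,s=tcp();print(s['t'],p,s['joint_pos'].round(3),s['wrist_force'],s['ft_torque'])
f=r.grab_frame('wrist');crop(f,(251,275),90,4,'w5.png')
"
```

```text
t: 6.5
ee_pos: [0.5142, 0.0571, 0.205]
ee_rot: [-0.66, -0.254, 0.254, 0.66]
wrist_force: [0.5, -0.0, 2.2]
opening: 0.67
t: 7.17
ee_pos: [0.5141, 0.0572, 0.2072]
ee_rot: [-0.703, 0.08, -0.079, 0.703]
wrist_force: [-0.4, -0.5, 2.0]
opening: 0.67
7.1667 [0.51409402 0.05717771 0.20717734] [-0.057  0.106  1.709  0.     1.327  0.168] [-0.36920789 -0.50424353  2.04509871] [0.04199039 0.00467058 0.03292795]
crop origin 161 185 scale 4
```

View pics/w5.png

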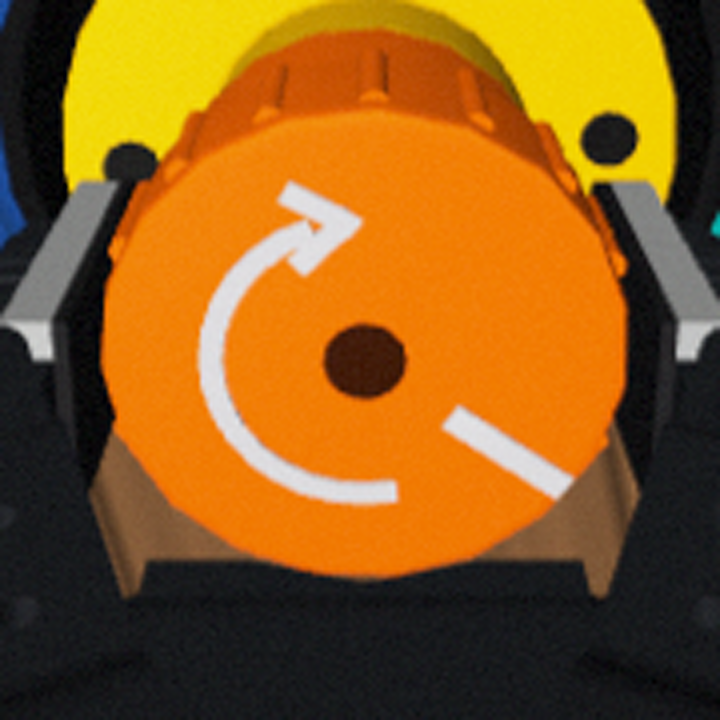

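```bash
python3 -m creep '[[[0,-0.0003,0],[0,0.12,0],0.05],[[0,-0.0003,0],[0,0.12,0],0.05],[[0,-0.0003,0],[0,0.12,0],0.05],[[0,-0.0003,0],[0,0.12,0],0.05],[[0,-0.0003,0],[0,0.12,0],0.05],[[0,-0.0003,0],[0,0.12,0],0.05],[[0,-0.0003,0],[0,0.12,0],0.05],[[0,-0.0003,0],[0,0.12,0],0.05]]'; python3 -m creep '[[[0,-0.0003,0],[0,0.12,0],0.05],[[0,-0.0003,0],[0,0.12,0],0.05],[[0,-0.0003,0],[0,0.12,0],0.05],[[0,-0.0003,0],[0,0.12,0],0.05],[[0,-0.0003,0],[0,0.12,0],0.05],[[0,-0.0003,0],[0,0.12,0],0.05],[[0,-0.0003,0],[0,0.12,0],0.05],[[0,-0.0003,0],[0,0.12,0],0.05]]';  python3 -m creep '[[[0,-0.0003,0],[0,0.12,0],0.05],[[0,-0.0003,0],[0,0.12,0],0.05],[[0,-0.0003,0],[0,0.12,0],0.05],[[0,-0.0003,0],[0,0.12,0],0.05],[[0,0,0],[0,0,0],0.05]]'; python3 -c "
from h import *
p,q,s=tcp();print(s['t'],p,s['joint_pos'].round(3),s['wrist_force'],s['ft_torque'])
f=r.grab_frame('wrist');crop(f,(251,275),90,4,'w6.png')
"
```

```text
t: 7.88
ee_pos: [0.5135, 0.0571, 0.2087]
ee_rot: [0.587, -0.395, 0.394, -0.587]
wrist_force: [-0.6, 0.8, -0.7]
opening: 0.669
t: 8.55
ee_pos: [0.5135, 0.0571, 0.2111]
ee_rot: [-0.339, 0.621, -0.62, 0.338]
wrist_force: [0.3, -0.5, -0.9]
opening: 0.667
t: 8.97
ee_pos: [0.5136, 0.0571, 0.2125]
ee_rot: [-0.183, 0.683, -0.683, 0.182]
wrist_force: [0.2, -0.4, -1.2]
opening: 0.666
8.9667 [0.5136297  0.05707646 0.21245971] [-0.057  0.101  1.703  0.     1.339  2.563] [ 0.23401576 -0.39534926 -1.16410231] [-0.01082355 -0.04683166 -0.01517323]
crop origin 161 185 scale 4
```

View pics/w6.png

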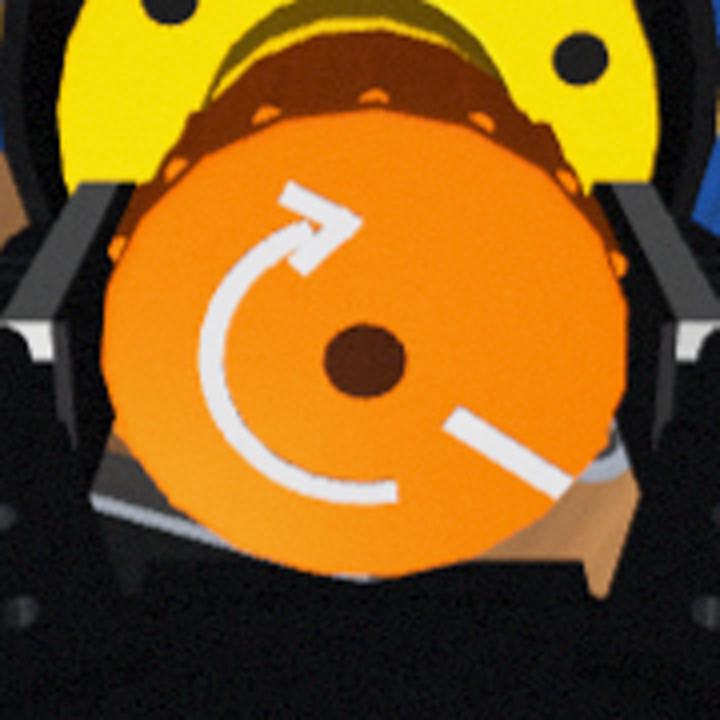

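```bash
python3 -m creep '[[[0,-0.002,0],[0,0,0],0.05],[[0,-0.003,0],[0,0,0],0.05],[[0,-0.003,0],[0,0,0],0.05],[[0,0,0],[0,0,0],0.05]]'; python3 -c "
from h import *
p,q,s=tcp();print(s['t'],p,q.as_matrix().round(3),s['wrist_force'],s['ft_torque'])
f=r.grab_frame('wrist');crop(f,(251,275),90,4,'w7.png')
"
```

```text
t: 9.35
ee_pos: [0.5148, 0.057, 0.2223]
ee_rot: [0.182, -0.683, 0.683, -0.183]
wrist_force: [-0.7, 0.6, -0.5]
opening: 0.667
9.35 [0.51475801 0.05701066 0.22232992] [[-0.867  0.001  0.498]
 [-0.498 -0.    -0.867]
 [-0.001 -1.     0.001]] [-0.65238575  0.57554536 -0.46401884] [0.01651505 0.00509279 0.00293513]
crop origin 161 185 scale 4
```

View pics/w7.png

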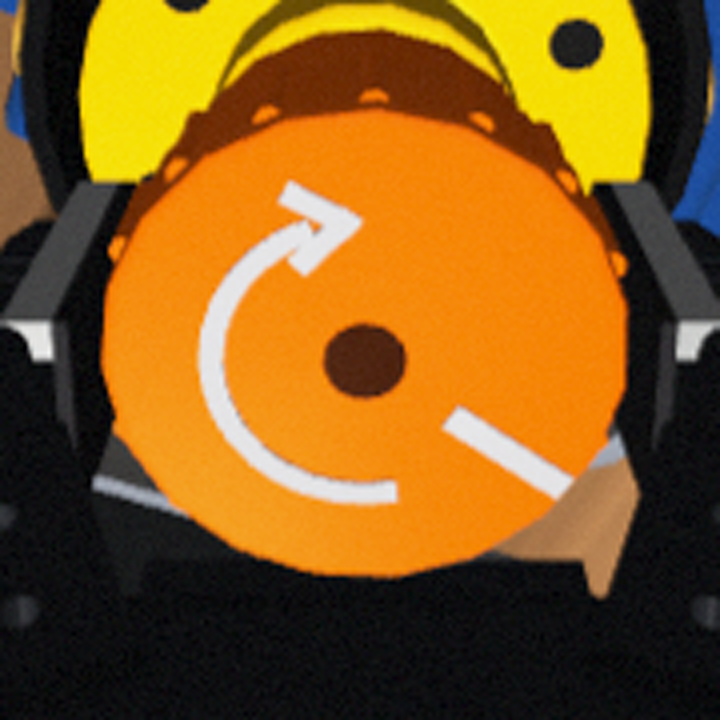

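```bash
python3 -m creep '[[[0,-0.015,0],[0,0,0],0.05],[[0,-0.02,0],[0,0,0],0.05],[[0,-0.025,0],[0,0,0],0.05],[[0,-0.02,0],[0,-0.06,0],0.05],[[0,-0.005,0],[0,-0.12,0],0.05],[[0,0,0],[0,-0.12,0],0.05],[[0,0,0],[0,-0.12,0],0.05],[[0,0,0],[0,-0.12,0],0.05]]';python3 -m creep '[[[0,0,0],[0,-0.12,0],0.05],[[0,0,0],[0,-0.12,0],0.05],[[0,0,0],[0,-0.12,0],0.05],[[0,0,0],[0,-0.12,0],0.05],[[0,0,0],[0,-0.12,0],0.05],[[0,0,0],[0,-0.12,0],0.05],[[0,0,0],[0,-0.12,0],0.05],[[0,0,0],[0,0,0],0.05]]'; python3 -c "
from h import *
p,q,s=tcp();print(s['t'],p,q.as_matrix().round(3),s['joint_pos'])
d=np.array([.422,.331,p[2]])-p; print(q.inv().apply(d))
f=r.grab_frame('side');crop(f,(222,180),60,8,'s8.png')
"
```

```text
t: 10.07
ee_pos: [0.5143, 0.057, 0.3068]
ee_rot: [0.359, -0.609, 0.609, -0.36]
wrist_force: [0.4, 0.3, -0.8]
opening: 0.672
t: 10.73
ee_pos: [0.5142, 0.057, 0.3064]
ee_rot: [0.576, -0.411, 0.411, -0.576]
wrist_force: [-0.6, 0.9, -2.0]
opening: 0.67
10.7333 [0.51415597 0.05702674 0.30636015] [[ 0.325 -0.     0.946]
 [-0.946  0.     0.325]
 [-0.    -1.    -0.   ]] [-5.69560653e-02  3.28198521e-02  1.58017999e+00  8.68314218e-06
  1.52871733e+00  1.18242713e+00]
[-2.89050258e-01  1.57257720e-05  2.00403929e-03]
crop origin 162 120 scale 8
```

View pics/s8.png

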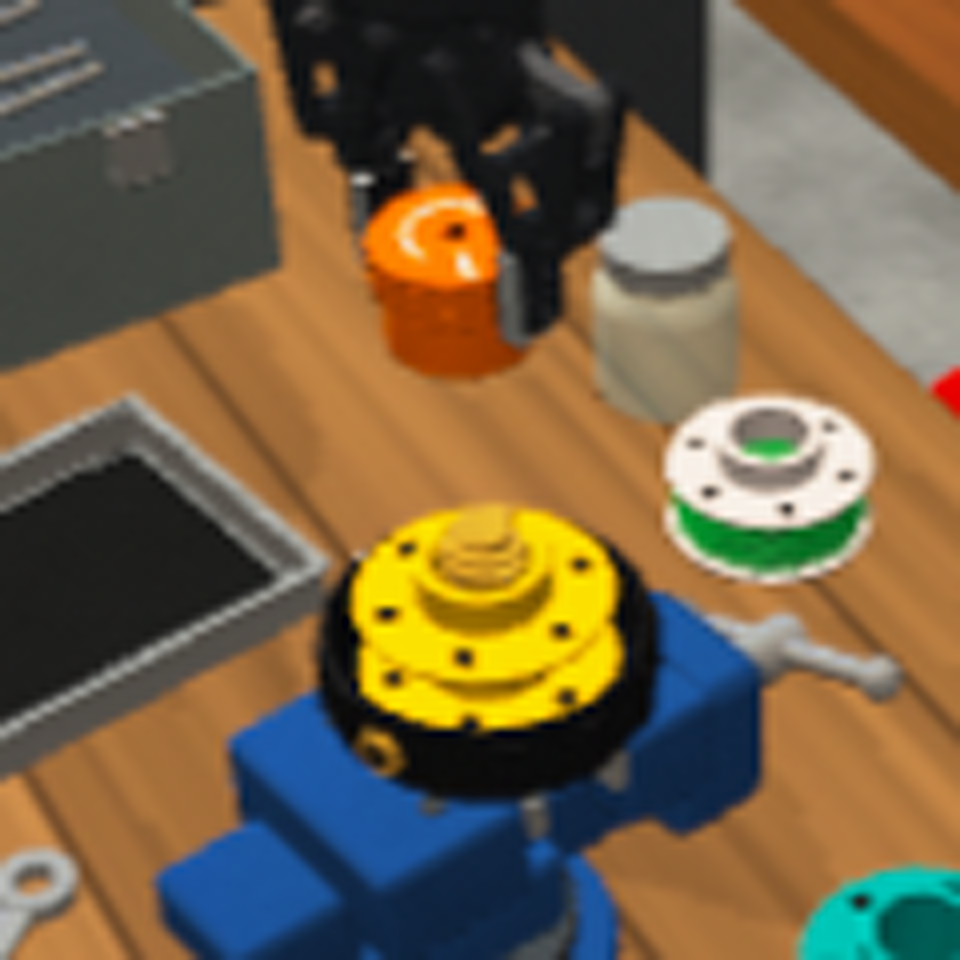

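```bash
python3 -m creep '[[[-0.02,0,0],[0,0,0],0.05],[[-0.035,0,0],[0,0,0],0.05],[[-0.04,0,0],[0,0,0],0.05],[[-0.04,0,0],[0,0,0],0.05],[[-0.04,0,0],[0,0,0],0.05],[[-0.04,0,0],[0,0,0],0.05],[[-0.035,0,0],[0,0,0],0.05],[[-0.025,0,0.001],[0,0,0],0.05]]';python3 -m creep '[[[-0.013,0,0.001],[0,0,0],0.05],[[0,0.03,0],[0,0,0],0.05],[[0,0.04,0],[0,0,0],0.05],[[0,0.04,0],[0,0,0],0.05],[[0,0.04,0],[0,0,0],0.05],[[0,0.04,0],[0,0,0],0.05],[[0,0.03,0],[0,0,0],0.05],[[0,0,0],[0,0,0],0.05]]'; python3 -c "
from h import *
p,q,s=tcp();print(s['t'],p,q.as_matrix().round(3),s['joint_pos'])
f=r.grab_frame('side');crop(f,(175,175),60,8,'s9.png')
"
```

```text
t: 11.45
ee_pos: [0.4247, 0.3204, 0.3065]
ee_rot: [-0.575, 0.412, -0.411, 0.575]
wrist_force: [0.8, 0.6, -1.0]
opening: 0.67
t: 12.12
ee_pos: [0.4178, 0.3262, 0.079]
ee_rot: [0.58, -0.414, 0.41, -0.569]
wrist_force: [-1.9, -1.8, -1.7]
opening: 0.667
12.1167 [0.41780084 0.32624692 0.07903704] [[ 0.321 -0.014  0.947]
 [-0.947 -0.008  0.32 ]
 [ 0.003 -1.    -0.015]] [ 4.99954314e-01  3.00916229e-01  1.77027605e+00 -6.14727193e-04
  1.08621354e+00  1.74473899e+00]
crop origin 115 115 scale 8
```

View pics/s9.png

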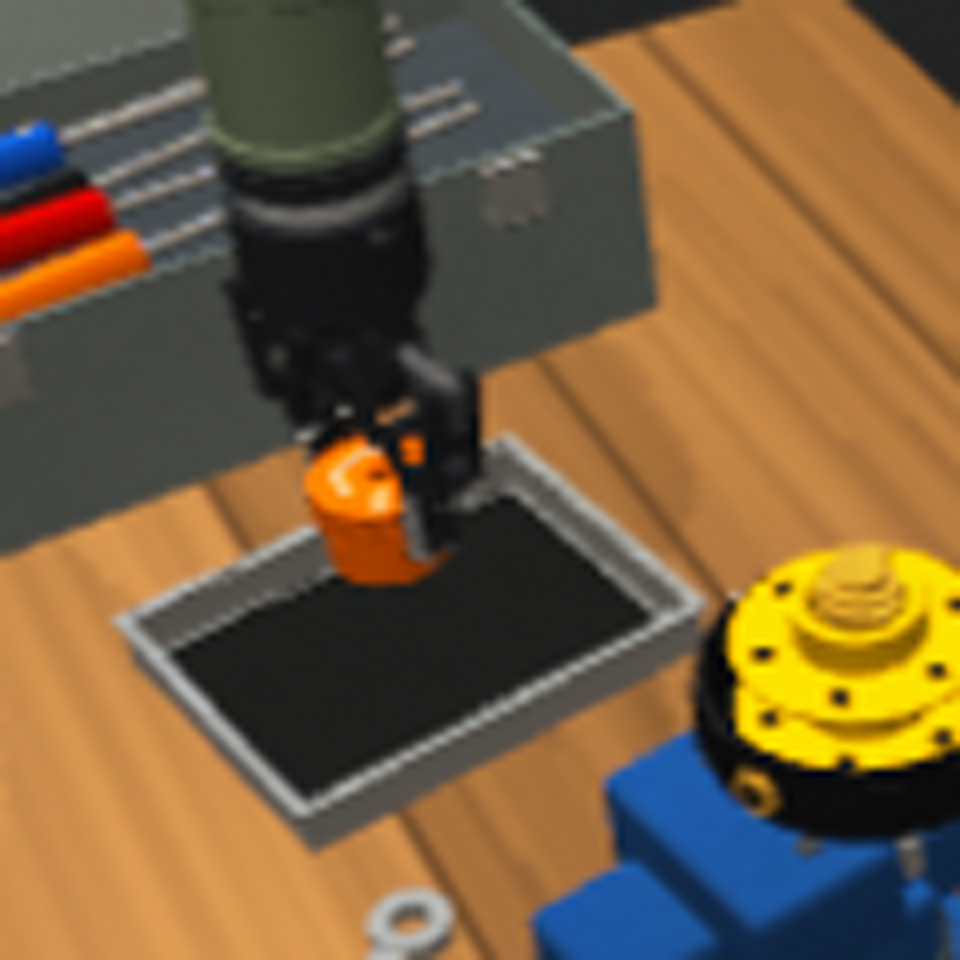

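```bash
python3 -m creep '[[[0,0,0],[0,0,0],0.05],[[0,0.02,0],[0,0,0],0.05],[[0,0.02,0],[0,0,0],0.05],[[0,0.012,0],[0,0,0],0.05],[[0,0.006,0],[0,0,0],0.05],[[0,0,0],[0,0,0],0.05],[[0,0,0],[0,0,0],0.05]]'; python3 -c "
from h import *
p,q,s=tcp();print(s['t'],p,q.as_matrix().round(3),s['wrist_force'])
"
```

```text
t: 12.75
ee_pos: [0.4242, 0.3308, 0.0297]
ee_rot: [-0.574, 0.411, -0.412, 0.576]
wrist_force: [-1.2, 0.2, 0.2]
opening: 0.668
12.75 [0.42420809 0.33077723 0.02968933] [[ 0.323  0.002  0.946]
 [-0.946  0.001  0.323]
 [-0.    -1.     0.002]] [-1.18501194  0.21449848  0.15553489]
```

```bash
python3 -m creep '[[[0,0.007,0],[0,0,0],0.05],[[0,0.004,0],[0,0,0],0.05],[[0,0.002,0],[0,0,0],0.05],[[0,0.001,0],[0,0,0],0.05],[[0,0,0],[0,0,0],0.05],[[0,0,0],[0,0,0],0.05]]'
```

```text
t: 13.25
ee_pos: [0.4232, 0.3303, 0.0144]
ee_rot: [-0.575, 0.411, -0.411, 0.575]
wrist_force: [0.2, 0.2, 0.1]
opening: 0.666
```

```bash
python3 -m creep '[[[0,0.001,0],[0,0,0],0.05],[[0,0.001,0],[0,0,0],0.05],[[0,0,0],[0,0,0],0.05]]'; python3 -c "
from h import *
f=r.grab_frame('side');crop(f,(165,185),40,12,'s10.png')
"
```

```text
t: 13.5
ee_pos: [0.4236, 0.3305, 0.0139]
ee_rot: [-0.575, 0.411, -0.411, 0.575]
wrist_force: [-2.4, -2.0, 9.1]
opening: 0.668
crop origin 125 145 scale 12
```

View pics/s10.png

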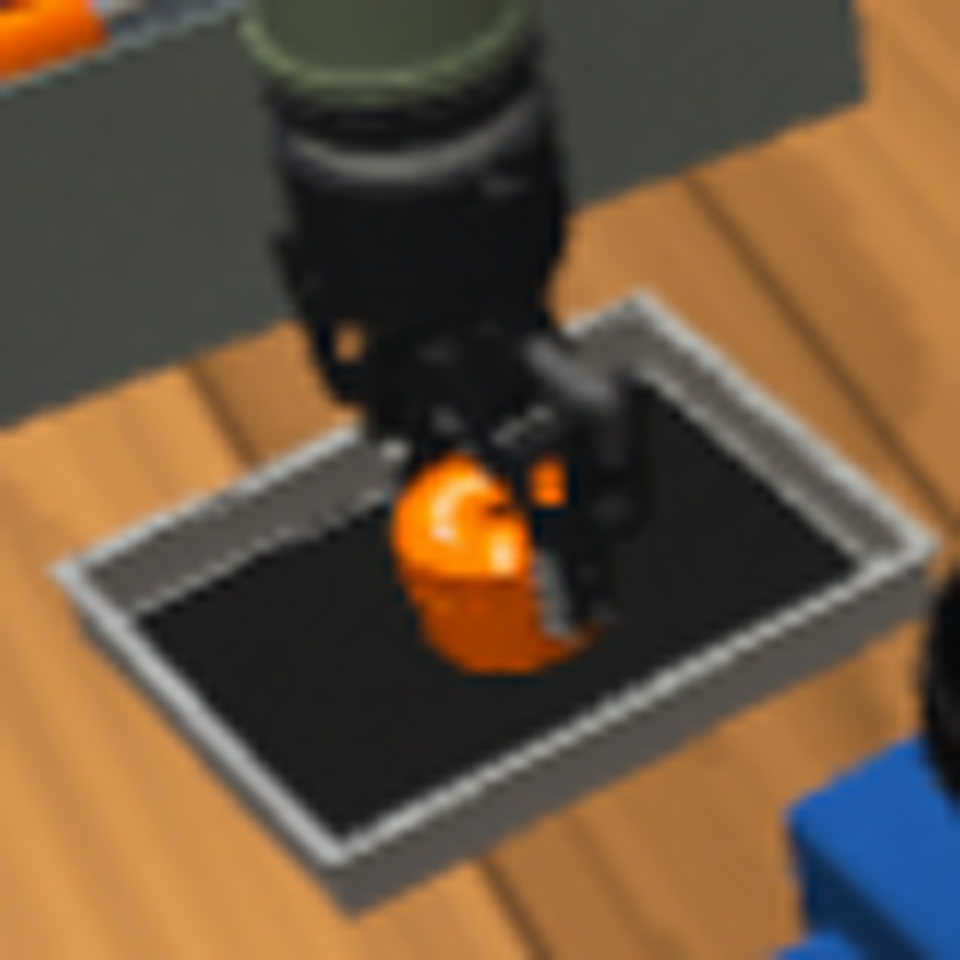

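```bash
python3 -m creep '[[[0,0,0],[0,0,0],0.06],[[0,0,0],[0,0,0],0.07],[[0,0,0],[0,0,0],0.08],[[0,0,0],[0,0,0],0.08],[[0,-0.015,0],[0,0,0],0.08],[[0,-0.03,0],[0,0,0],0.08],[[0,-0.04,0],[0,0,0],0.085],[[0,-0.04,0],[0,0,0],0.085]]'; python3 -m creep '[[[0,-0.04,0],[0,0,0],0.085],[[0,-0.04,0],[0,0,0],0.085],[[0,-0.04,0],[0,0,0],0.085],[[0,-0.04,0],[0,0,0],0.085],[[0,-0.02,0],[0,0,0],0.085],[[0,0,0],[0,0,0],0.085],[[0,0,0],[0,0,0],0.085]]'; python3 -c "
from h import *
p,q,s=tcp();print(s['t'],p,q.as_matrix().round(3),s['joint_pos'].round(3))
d=np.array([.5145,.0571,p[2]])-p; print(q.inv().apply(d))
f=r.grab_frame('wrist');cv2.imwrite('pics/w11.png',f['image'][:,:,::-1])
f=r.grab_frame('side');crop(f,(185,185),60,8,'s11.png')
"
```

```text
t: 14.22
ee_pos: [0.4218, 0.3295, 0.1372]
ee_rot: [0.576, -0.412, 0.411, -0.574]
wrist_force: [0.5, 0.7, -0.9]
opening: 0.994
t: 14.8
ee_pos: [0.4238, 0.3306, 0.319]
ee_rot: [-0.574, 0.411, -0.412, 0.576]
wrist_force: [0.1, 0.4, -0.3]
opening: 0.996
14.8 [0.42382129 0.33061948 0.31902446] [[ 0.323  0.003  0.946]
 [-0.946  0.002  0.323]
 [-0.001 -1.     0.004]] [ 0.501  0.069  1.517 -0.     1.552  1.743]
[ 2.88147917e-01 -1.82988748e-04 -2.50576524e-03]
crop origin 125 125 scale 8
```

View pics/w11.png

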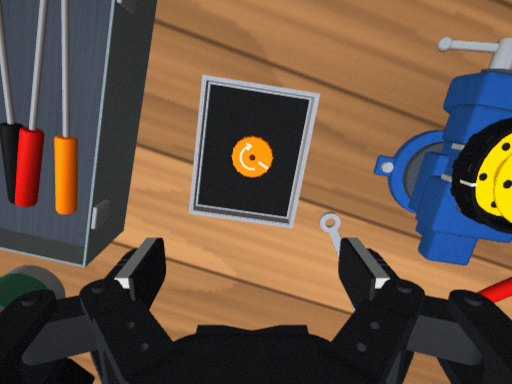

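View pics/s11.png

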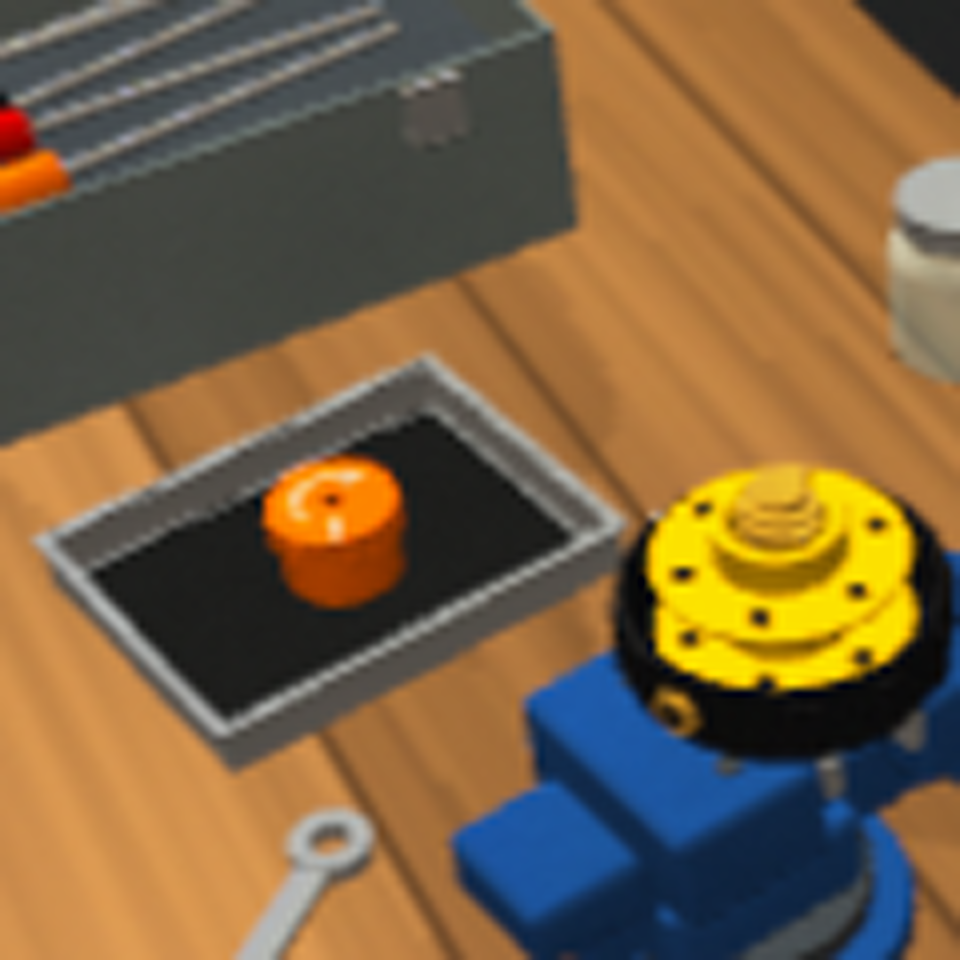

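```bash
python3 -m creep '[[[0.025,0,0],[0,0,0],0.085],[[0.038,0,0],[0,0,0],0.085],[[0.04,0,0],[0,0,0],0.085],[[0.04,0,0],[0,0,0],0.085],[[0.04,0,0],[0,0,0],0.085],[[0.04,0,0],[0,0,0],0.085],[[0.035,0,0],[0,0,0],0.085],[[0.02,0,-0.002],[0,0,0],0.085]]'; python3 -m creep '[[[0.01,0,0],[0,0,0],0.085],[[0,0.02,0],[0,0,0],0.085],[[0,0.03,0],[0,0,0],0.085],[[0,0,0],[0,0,0],0.085],[[0,0,0],[0,0,0],0.085],[[0,0,0],[0,0,0],0.085]]'; python3 -c "
from h import *
p,q,s=tcp();print(s['t'],p,q.as_matrix().round(3),s['joint_pos'].round(3))
f=r.grab_frame('wrist');cv2.imwrite('pics/w12.png',f['image'][:,:,::-1]); print(proj(f,[.5145,.0571,.211]))
g=r.grab_frame('side');print(proj(g,[.5145,.0571,.197]),proj(g,[.5145,.0571,.211]))
crop(g,(220,195),30,12,'s12.png')
"
```

```text
t: 15.57
ee_pos: [0.5107, 0.063, 0.3144]
ee_rot: [0.576, -0.414, 0.411, -0.573]
wrist_force: [-0.3, 0.7, -0.0]
opening: 0.994
t: 16.07
ee_pos: [0.5142, 0.0577, 0.2675]
ee_rot: [0.575, -0.411, 0.411, -0.575]
wrist_force: [-0.2, -0.2, -0.7]
opening: 0.992
16.0667 [0.51415462 0.05770687 0.26753548] [[ 0.324 -0.001  0.946]
 [-0.946  0.     0.324]
 [-0.    -1.    -0.001]] [-0.056  0.056  1.635  0.     1.451  1.185]
[254.68990805 204.95971846]
[221.80784182 188.64515595] [221.51954947 184.91477406]
crop origin 190 165 scale 12
```

View pics/w12.png

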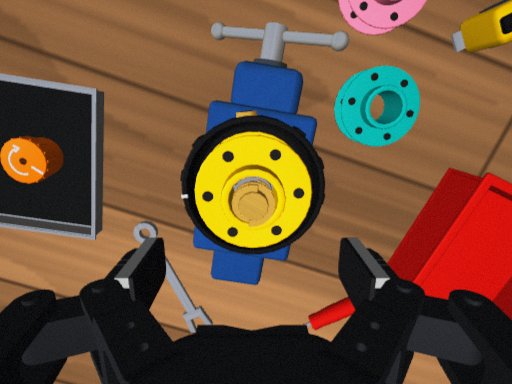

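View pics/s12.png

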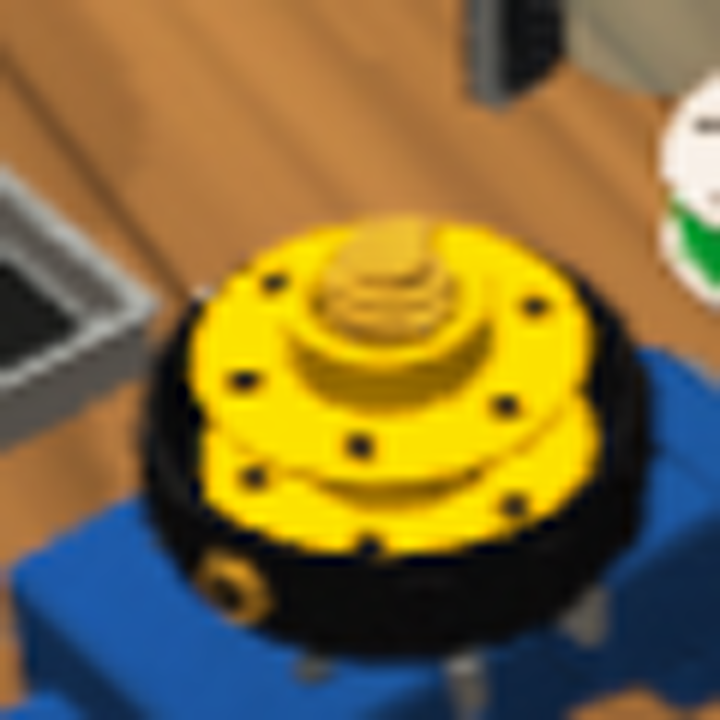

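```bash
python3 -m creep '[[[0,0.025,0],[0,0,0],0.085],[[0,0.025,0],[0,0,0],0.085],[[0,0.02,0],[0,0,0],0.08],[[0,0.01,0],[0,0,0],0.07],[[0,0.004,0],[0,0,0],0.06],[[0,0,0],[0,0,0],0.056],[[0,0,0],[0,0,0],0.056],[[0,0,0],[0,0,0],0.056]]' 40; python3 -c "
from h import *
p,q,s=tcp();print(s['t'],p,s['wrist_force'])
f=r.grab_frame('wrist');crop(f,(251,260),100,4,'w13.png')
g=r.grab_frame('side');crop(g,(220,195),30,12,'s13.png')
"
```

```text
t: 16.83
ee_pos: [0.5156, 0.057, 0.1853]
ee_rot: [-0.574, 0.41, -0.412, 0.576]
wrist_force: [-0.1, -0.4, 0.5]
opening: 0.654
16.8333 [0.51564927 0.05698693 0.18529363] [-0.05492989 -0.36081691  0.5223902 ]
crop origin 151 160 scale 4
crop origin 190 165 scale 12
```

View pics/w13.png

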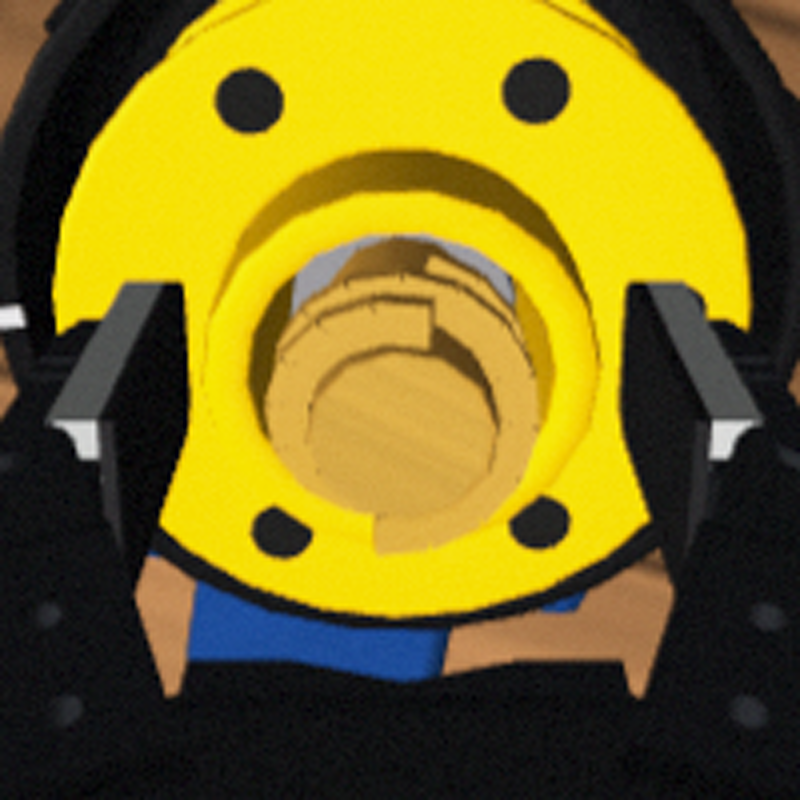

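View pics/s13.png

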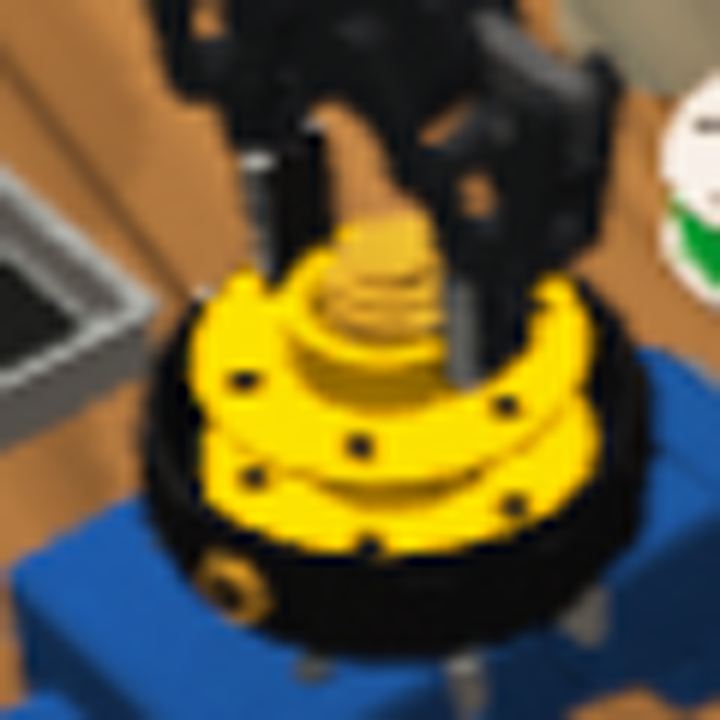

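```bash
python3 -m creep '[[[0,0.002,0],[0,0,0],0.05],[[0,0,0],[0,0,0],0.045],[[0,0,0],[0,0,0],0.042],[[0,0,0],[0,0,0],0.042],[[0,0,0],[0,0,0],0.042],[[0,0,0],[0,0,0],0.042]]' 45; python3 -m creep '[[[0,-0.005,0],[0,0,0],0.042],[[0,-0.008,0],[0,0,0],0.042],[[0,-0.008,0],[0,0,0],0.042],[[0,0,0],[0,0,0],0.042]]'; python3 -c "
from h import *
p,q,s=tcp();print(s['t'],p,s['wrist_force'])
f=r.grab_frame('wrist');crop(f,(251,260),100,4,'w14.png')
g=r.grab_frame('side');crop(g,(220,190),35,12,'s14.png')
"
```

```text
t: 17.43
ee_pos: [0.5149, 0.0569, 0.1819]
ee_rot: [-0.575, 0.411, -0.412, 0.575]
wrist_force: [2.3, 0.1, 2.1]
opening: 0.554
t: 17.77
ee_pos: [0.515, 0.057, 0.2042]
ee_rot: [-0.575, 0.411, -0.412, 0.576]
wrist_force: [0.4, -0.8, -1.0]
opening: 0.555
17.7667 [0.51503799 0.05704997 0.20421515] [ 0.38967951 -0.76004293 -1.04583072]
crop origin 151 160 scale 4
crop origin 185 155 scale 12
```

View pics/w14.png

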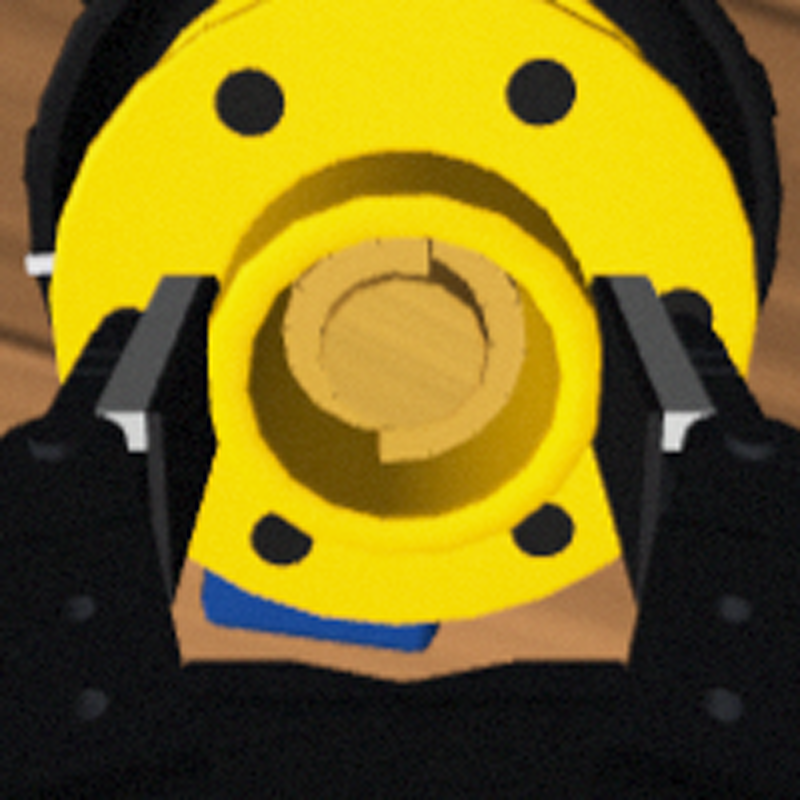

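View pics/s14.png

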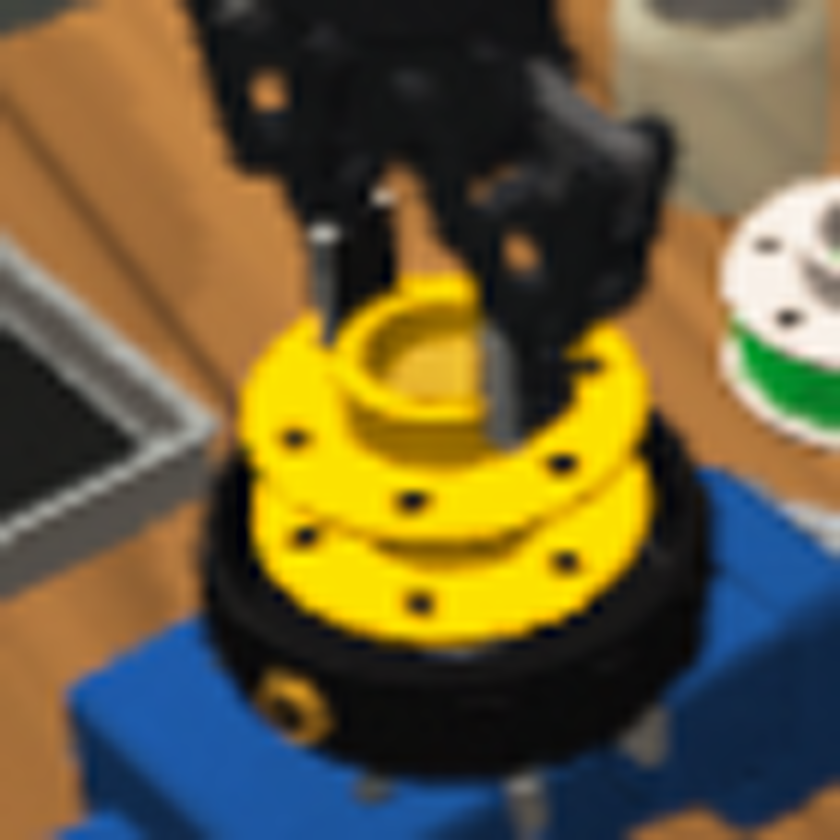

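```bash
python3 -m creep '[[[0,-0.01,0],[0,0,0],0.042],[[0,-0.016,0],[0,0,0],0.042],[[0,-0.02,0],[0,0,0],0.042],[[0,-0.02,0],[0,0,0],0.042],[[0,-0.02,0],[0,0,0],0.042],[[0,-0.02,0],[0,0,0],0.042],[[0,-0.01,0],[0,0,0],0.042],[[0,0,0],[0,0,0],0.042]]'; python3 -c "
from h import *
p,q,s=tcp();print(s['t'],p,s['wrist_force'])
d=np.array([.477,-.296,p[2]])-p; print(q.inv().apply(d))
g=r.grab_frame('side');crop(g,(220,170),45,10,'s15.png')
"
```

```text
t: 18.53
ee_pos: [0.5157, 0.057, 0.3217]
ee_rot: [-0.574, 0.41, -0.413, 0.576]
wrist_force: [0.5, -0.1, -0.1]
opening: 0.555
18.5333 [0.51569414 0.05697031 0.32173388] [ 0.50386564 -0.11189673 -0.09535857]
[ 3.21563078e-01 -1.12522195e-04 -1.50606944e-01]
crop origin 175 125 scale 10
```

View pics/s15.png

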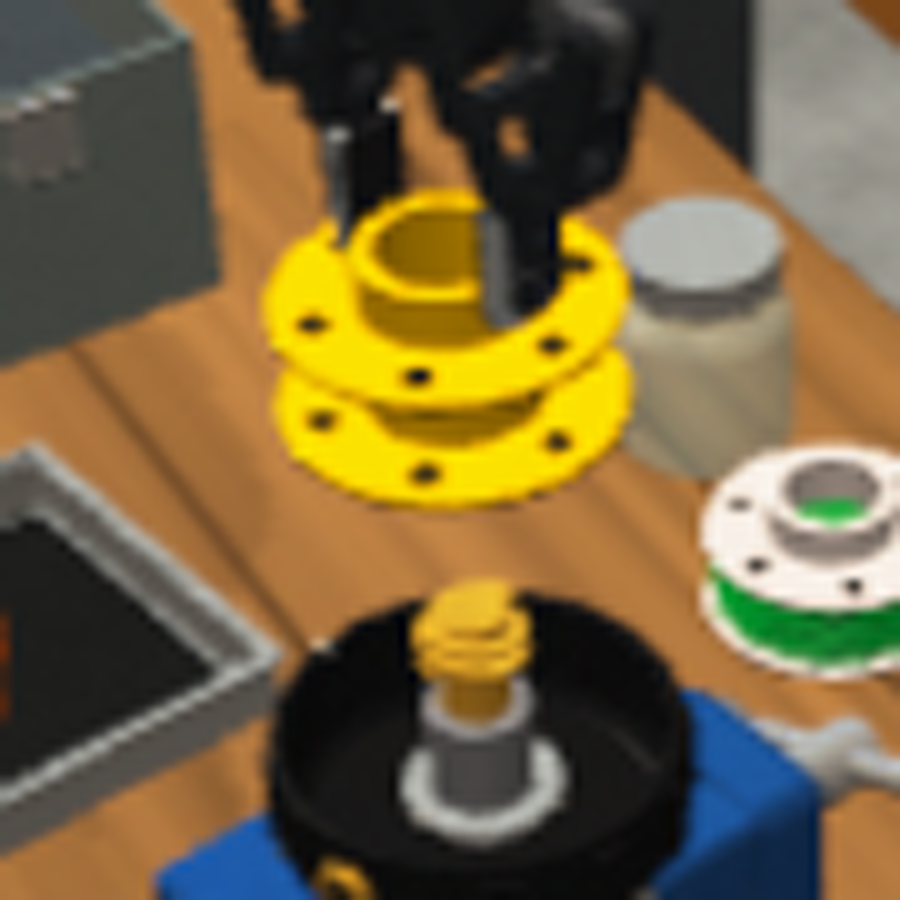

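```bash
python3 -m creep '[[[0.015,0,-0.007],[0,0,0],0.042],[[0.025,0,-0.012],[0,0,0],0.042],[[0.03,0,-0.014],[0,0,0],0.042],[[0.03,0,-0.014],[0,0,0],0.042],[[0.03,0,-0.014],[0,0,0],0.042],[[0.03,0,-0.014],[0,0,0],0.042],[[0.03,0,-0.014],[0,0,0],0.042],[[0.03,0,-0.014],[0,0,0],0.042]]'; python3 -m creep '[[[0.03,0,-0.014],[0,0,0],0.042],[[0.03,0,-0.014],[0,0,0],0.042],[[0.025,0,-0.012],[0,0,0],0.042],[[0.015,0,-0.007],[0,0,0],0.042],[[0,0,0],[0,0,0],0.042],[[0,0,0],[0,0,0],0.042]]'; python3 -c "
from h import *
p,q,s=tcp();print(s['t'],p,s['wrist_force'],s['joint_pos'].round(3))
g=r.grab_frame('side');cv2.imwrite('pics/s16.png',g['image'][:,:,::-1])
"
```

```text
t: 19.25
ee_pos: [0.4864, -0.1854, 0.3161]
ee_rot: [0.575, -0.413, 0.41, -0.575]
wrist_force: [1.1, -0.2, -1.5]
opening: 0.555
t: 19.75
ee_pos: [0.4746, -0.2943, 0.316]
ee_rot: [-0.574, 0.414, -0.41, 0.575]
wrist_force: [0.4, 0.5, -1.2]
opening: 0.557
19.75 [ 0.47459455 -0.29430093  0.31604295] [ 0.35502714  0.54976478 -1.16363771] [-7.100e-01  1.220e-01  1.466e+00  1.000e-03  1.559e+00  5.340e-01]
```

View pics/s16.png

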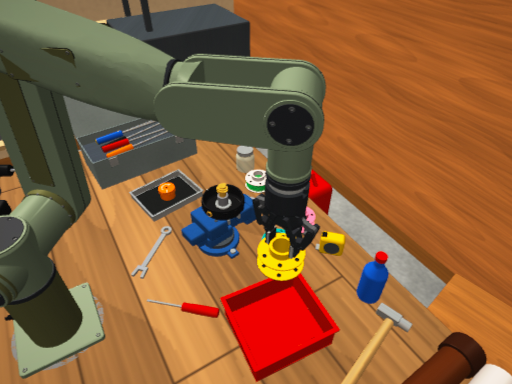

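Above the bin centre. I'll lower about 265 mm.

```bash
python3 -m creep '[[[0,0.02,0],[0,0,0],0.042],[[0,0.035,0],[0,0,0],0.042],[[0,0.035,0],[0,0,0],0.042],[[0,0.035,0],[0,0,0],0.042],[[0,0.035,0],[0,0,0],0.042],[[0,0.035,0],[0,0,0],0.042],[[0,0.025,0],[0,0,0],0.042],[[0,0.015,0],[0,0,0],0.042]]'; python3 -m creep '[[[0,0.01,0],[0,0,0],0.042],[[0,0.01,0],[0,0,0],0.042],[[0,0.006,0],[0,0,0],0.042],[[0,0,0],[0,0,0],0.042],[[0,0,0],[0,0,0],0.042],[[0,0,0],[0,0,0],0.042]]'
```

```text
t: 20.47
ee_pos: [0.4734, -0.2903, 0.079]
ee_rot: [-0.575, 0.414, -0.408, 0.576]
wrist_force: [-0.9, 0.1, -0.8]
opening: 0.556
t: 20.97
ee_pos: [0.4766, -0.2949, 0.0587]
ee_rot: [0.575, -0.41, 0.412, -0.575]
wrist_force: [0.4, -0.4, -1.8]
opening: 0.555
```

```bash
python3 -m creep '[[[0,0.008,0],[0,0,0],0.042],[[0,0.004,0],[0,0,0],0.042],[[0,0.002,0],[0,0,0],0.042],[[0,0,0],[0,0,0],0.042],[[0,0,0],[0,0,0],0.042]]'; python3 -c "
from h import *
g=r.grab_frame('side');crop(g,(280,300),70,7,'s17.png')
"
```

```text
t: 21.38
ee_pos: [0.4756, -0.2944, 0.0434]
ee_rot: [0.575, -0.411, 0.411, -0.575]
wrist_force: [-0.4, -0.4, 0.1]
opening: 0.554
crop origin 210 230 scale 7
```

View pics/s17.png

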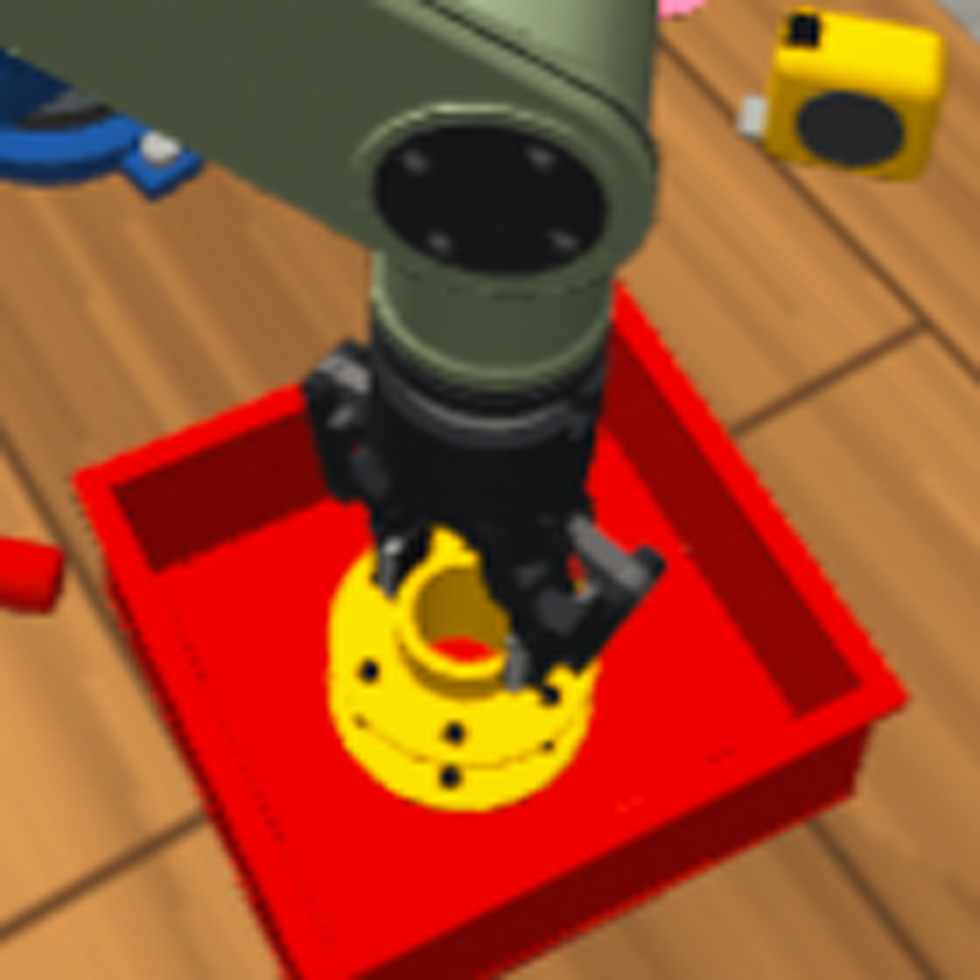

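Nearly on the floor. Lower 1 mm more, release and lift straight up.

```bash
python3 -m creep '[[[0,0.001,0],[0,0,0],0.042],[[0,0,0],[0,0,0],0.052],[[0,0,0],[0,0,0],0.062],[[0,0,0],[0,0,0],0.075],[[0,0,0],[0,0,0],0.08],[[0,-0.01,0],[0,0,0],0.08],[[0,-0.02,0],[0,0,0],0.08],[[0,-0.035,0],[0,0,0],0.08]]'; python3 -m creep '[[[0,-0.035,0],[0,0,0],0.08],[[0,-0.04,0],[0,0,0],0.08],[[0,-0.04,0],[0,0,0],0.08],[[0,-0.04,0],[0,0,0],0.08],[[0,-0.03,0],[0,0,0],0.08],[[0,0,0],[0,0,0],0.08],[[0,0,0],[0,0,0],0.08],[[0,0,0],[0,0,0],0.08]]'; python3 -c "
from h import *
g=r.grab_frame('side');cv2.imwrite('pics/s18.png',g['image'][:,:,::-1])
g=r.grab_frame('top');cv2.imwrite('pics/t18.png',g['image'][:,:,::-1])
g=r.grab_frame('wrist');cv2.imwrite('pics/w18.png',g['image'][:,:,::-1])
print(tcp()[2]['wrist_force'])
"
```

```text
t: 22.1
ee_pos: [0.4728, -0.292, 0.1046]
ee_rot: [-0.575, 0.415, -0.408, 0.575]
wrist_force: [0.3, 0.4, -0.4]
opening: 0.944
t: 22.77
ee_pos: [0.4752, -0.2939, 0.2921]
ee_rot: [-0.575, 0.412, -0.411, 0.575]
wrist_force: [0.0, 0.2, -0.6]
opening: 0.935
[ 0.18601886 -0.08548878 -0.62740044]
```

View pics/s18.png

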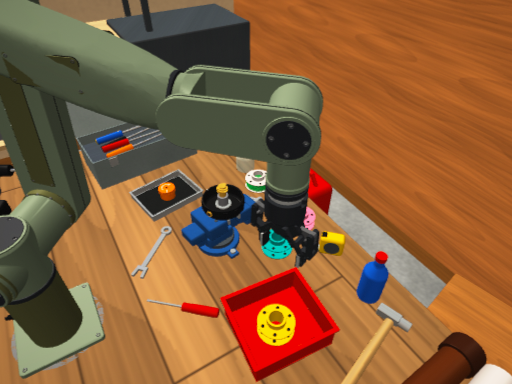

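View pics/t18.png

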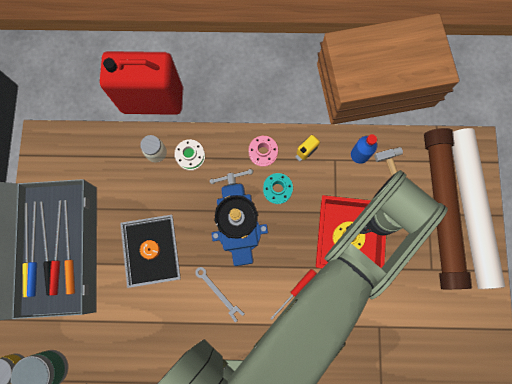

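View pics/w18.png

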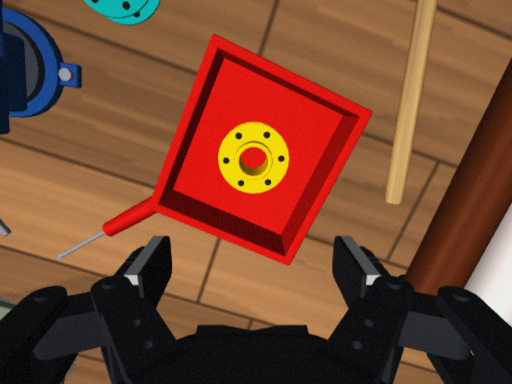

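The side view shows the knob upright in the tray at (167,190). The wrist view shows the yellow spool flat in the bin at (253,158). The new spool and tape measure look unmoved in the top view, at (189,154) and (308,148), and the gripper is clear of everything.

```bash
python3 -c "
from h import *
print(r.get_state()['joint_velocities'].round(3)); print(r.job_done())"
```

```text
[ 0.002  0.005 -0.005  0.003 -0.    -0.   ]
the job is handed in; nothing more can be done
None
```

I unscrewed the knob clockwise in one grip, about 5.2 rad with a matching rise, and stood it upright in the middle of the steel tray. I then lifted the yellow spool straight up off the stud by its collar and put it on the floor of the red bin. I handed the job in at about 23 s of the 72 s; no verdict was reported.

My last pictures show the knob upright inside the tray walls and the spool lying flat inside the bin. The new white spool and the tape measure look unmoved, and the gripper is clear of everything with the arm at rest. The largest wrist force I read was about 9 N, when setting the knob down.

One disagreement: the three cameras placed the knob's axis up to about 4 mm apart. I used a mean position, and both grips closed centred. No check failed.

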